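# Switch on the test rig in order

## Task

Switch on the test rig by pressing the keys of its loose switch boxes with a fingertip: first the green key, then the yellow, then the blue, each gently and fully in, where it stays. Leave the red emergency stop alone, do not lift the boxes or push them about, and do not disturb anything else on the bench.

Things in the scene. Friction and masses are not known exactly. Their poses are not given: they have to be found in the camera images.
- green_box: Loose grey switch box (green), 64 x 64 mm, 45 mm high, 0.3 to 0.55 kg, standing on the table on its rubber underside; any yaw. It carries one push key in the middle of its top: flat round green cap, 34 mm across. Origin at the centre of the underside, z up.
- green_key_top (a point): Centre of the top face of the green key; moves with the key. 63 mm above the table with the key fully out, 53 mm fully in, when nothing presses on it. The cap is cushioned on its key and sinks a further 1 mm for each 2 N while pressed (7 mm at most), springing back when let go.
- green_key (a joint): How far the green key is pressed in, m: 0 fully out, 0.010 fully in against its stop (the cap's cushion not counted). It moves straight down against about 3 N of steady friction (a little more when pressed quickly), has no return spring, and stays where it is left. Starts at 0 to 0.001.
- yellow_box: Loose grey switch box (yellow), 64 x 64 mm, 45 mm high, 0.3 to 0.55 kg, standing on the table on its rubber underside; any yaw. It carries one push key in the middle of its top: flat round yellow cap, 34 mm across. Origin at the centre of the underside, z up.
- yellow_key_top (a point): Centre of the top face of the yellow key; moves with the key. 63 mm above the table with the key fully out, 53 mm fully in, when nothing presses on it. The cap is cushioned on its key and sinks a further 1 mm for each 2 N while pressed (7 mm at most), springing back when let go.
- yellow_key (a joint): How far the yellow key is pressed in, m: 0 fully out, 0.010 fully in against its stop (the cap's cushion not counted). It moves straight down against about 3 N of steady friction (a little more when pressed quickly), has no return spring, and stays where it is left. Starts at 0 to 0.001.
- blue_box: Loose grey switch box (blue), 64 x 64 mm, 45 mm high, 0.3 to 0.55 kg, standing on the table on its rubber underside; any yaw. It carries one push key in the middle of its top: flat round blue cap, 34 mm across. Origin at the centre of the underside, z up.
- blue_key_top (a point): Centre of the top face of the blue key; moves with the key. 63 mm above the table with the key fully out, 53 mm fully in, when nothing presses on it. The cap is cushioned on its key and sinks a further 1 mm for each 2 N while pressed (7 mm at most), springing back when let go.
- blue_key (a joint): How far the blue key is pressed in, m: 0 fully out, 0.010 fully in against its stop (the cap's cushion not counted). It moves straight down against about 3 N of steady friction (a little more when pressed quickly), has no return spring, and stays where it is left. Starts at 0 to 0.001.
- red_box: Loose grey switch box (red), 64 x 64 mm, 45 mm high, 0.3 to 0.55 kg, standing on the table on its rubber underside; any yaw. It carries one push key in the middle of its top: red mushroom head, 40 mm across, on a yellow collar: the emergency stop, to be left alone. Origin at the centre of the underside, z up.
- red_key_top (a point): Centre of the top face of the red key; moves with the key. 63 mm above the table with the key fully out, 53 mm fully in, when nothing presses on it. The cap is cushioned on its key and sinks a further 1 mm for each 2 N while pressed (7 mm at most), springing back when let go.
- red_key (a joint): How far the red key is pressed in, m: 0 fully out, 0.010 fully in against its stop (the cap's cushion not counted). It moves straight down against about 3 N of steady friction (a little more when pressed quickly), has no return spring, and stays where it is left. Starts at 0 to 0.001.
- mug: White mug, 80 mm across, 92 mm high, handle at its +y side reaching about 75 mm from the axis. Origin at the centre of the underside. A bystander.
- screwdriver: Screwdriver with an orange handle lying on the table, 190 mm long along its x, the handle (about 25 mm thick) towards -x. Origin under its middle, near the table. A bystander.
- meter: Yellow and black hand multimeter lying flat, 150 x 74 mm (long along its x), 45 mm high at its dial. Origin at the centre of the underside. A bystander.
- heatsink: Dark finned heat sink, 60 x 60 mm, 35 mm high. Origin at the centre of the underside. A bystander.
- spool: Spool of solder wire standing on its flange: blue flanges 60 mm across, 44 mm high. Origin at the centre of the underside. A bystander.
- board: The circuit board under test, held in a fixed blue holder; 90 mm (x) by 232 mm (y) over all, 78 mm high. Origin at the centre of the underside. Fixed; a bystander.

How it is judged:
On the way, in this order (a step that is already met when the one before it is completed fails the run):
1. the green key is in, while yellow and blue are still out (value of joint green_key above 0.0075 m and value of joint each of yellow_key, blue_key below 0.003 m), for 0.2 s.
2. the yellow key is in too, while blue is still out (value of joint each of green_key, yellow_key above 0.0075 m and value of joint blue_key below 0.003 m), for 0.2 s.
3. the blue key is in too (value of joint each of green_key, yellow_key, blue_key above 0.0075 m), for 0.2 s.
At the end, for the whole second after the job is handed in: The green, yellow and blue keys are each pressed in by more than 7.5 mm of their 10 mm, the red key by less than 3 mm, and the four boxes stand upright and still within 25 mm of where they started (all of step 3 and value of joint red_key below 0.003 m and distance of each of green_box, yellow_box, blue_box, red_box from where it was at the start of the episode below 0.025 m and angle between each of green_box, yellow_box, blue_box, red_box's own z axis and vertical below 0.1 rad and linear speed of each of green_box, yellow_box, blue_box, red_box below 0.02 m/s); the robot touches nothing.
It fails at once if a switch box or its key is pressed with more than 20 N (contact force between the fingers and green_box above 20 N or contact force between the fingers and yellow_box above 20 N or contact force between the fingers and blue_box above 20 N).
It fails at once if a switch box or its key is pressed with anything but the fingers (contact force between the arm and green_box above 3 N or contact force between the arm and yellow_box above 3 N or contact force between the arm and blue_box above 3 N).
It fails at once if the red emergency stop box or its head is touched or pressed (value of joint red_key above 0.003 m or contact force between any of the fingers, the arm and red_box above 1 N).
It fails at once if a switch box is lifted by more than 8 mm, tipped or shoved more than 25 mm (height (world z) of any of green_box, yellow_box, blue_box, red_box above 0.008 m or not (distance of green_box from where it was at the start of the episode below 0.025 m) or not (distance of yellow_box from where it was at the start of the episode below 0.025 m) or not (distance of blue_box from where it was at the start of the episode below 0.025 m) or not (distance of red_box from where it was at the start of the episode below 0.025 m) or not (angle between green_box's own z axis and vertical below 0.1 rad) or not (angle between yellow_box's own z axis and vertical below 0.1 rad) or not (angle between blue_box's own z axis and vertical below 0.1 rad) or not (angle between red_box's own z axis and vertical below 0.1 rad)).
It fails at once if a bystander is moved by more than 20 mm, or the board under test is knocked (distance of any of mug, screwdriver, meter, heatsink, spool from where it was at the start of the episode above 0.02 m or contact force between any of the fingers, the arm and board above 3 N).
It also fails if it takes over 61 s, if anything falls off the work surface, if the arm or the gripper's body presses on something with over 40 N, if the wrist force passes 120 N, or if a joint passes its speed limit or range.

## Robot

A 7-joint arm with a two-finger parallel gripper is mounted at the origin on the work surface. World frame = base frame: x ahead of the robot, y to its left, z up, the work surface at z = 0. Lengths are in m, angles in rad, forces in N, time in s.
With the tool pointing down it reaches from about 0.4 to 0.875 m from the base axis. Payload 6.5 kg.
Tool frame: the origin (TCP) lies between the finger pads; the fingertips stand 25 mm ahead of it and the grasp point (between the pads) lies 6 mm ahead of it (bot.tips_ahead is the distance from the TCP to the fingertips, in m); z points along the fingers, x is the direction in which the jaws open and shut, and the axes are right-handed (so a half turn about z gives the same grasp; the last joint's range is limited). The gripper opens to 85 mm and grips with 20 to 120 N. Pads are 22 mm wide; open, the fingers measure 114 mm over their backs; the gripper's body (76 mm by 85 mm) begins 54 mm behind the grasp point. The pads swing forward as they close: fully open they stand 13 mm farther back than shut.
Start: joints at [-0.066, 0.536, -0.004, 1.538, 0.003, 1.067, -0.071], TCP at [0.65, 0, 0.256] pointing down, gripper open.
Joint ranges: [-2.7, 2.7], [-0.37, 2.16], [-1.27, 1.26], [0.24, 2.4], [-1.31, 4.45], [0.19, 1.91], [-2.76, 2.76]. Speed limits (rad/s): [2.39, 2.39, 3.14, 3.14, 3.14, 3.14, 3.14].

## Interface

Orientations are given as a unit quaternion [x, y, z, w].
In Python, from cell import observe, camera, camera_info, ticket, bot gives the robot as it stands.
- The arm moves only by the tool jog_arm, never from a script. Its argument "rows" is a list of rows, each a list of 7 numbers: the shift along the tool's x, y, z in mm, then the turn, a rotation vector about the tool's x, y, z in degrees, then the finger opening in mm, from 0 to 85.4. In form: [[tx, ty, tz, wx, wy, wz, jaw], ...]. A call has 1 to 12 rows; each row is the pose to reach, as a shift and turn from the pose commanded when the call began, along the tool's axes at that moment; what a row does not reach only later rows make up. A row lasts 1/12 s, in which the tool goes at most 41.7 mm and 7.16 degrees, less where a joint would pass 70% of its speed; a pose out of reach is approached as far as the arm can. A call with a gripper value outside its range is refused whole. The fingers move at their own pace and stop on an object; "squeeze" is the grip in N (left out, the last holds). Time passes only in rows, so rows that repeat a pose let the fingers close. It gives the time, the measured TCP pose, the force and the opening at its end, in the units of the state.
- observe(): the state, without advancing time (a new reading comes with each control period).
- camera(name): name is "scene" or "side" or "wrist"; returns the picture (400x640x3 uint8, red, green, blue); there is no depth.
- camera_info(name): a dict with "K" (3x3 intrinsics, pixels), "xyz" and "attitude" of the camera in the world; the wrist camera has in their place "tool_from_camera" (4x4, takes a point from camera to tool coordinates, whose origin is the TCP and whose axes are the tool frame's). Camera axes: x right, y down, z forward; pixel columns grow to the right and rows downward; lengths in m; the calibration is good to about 2 mm. A picture is of the moment at which its call begins: read the wrist's pose just before it. camera_info takes no time and is no camera call.
- ticket.finish_job(): hands the job in, once; it reports no verdict.
The state is a dict: "clock": time; "q": joint angles; "qd": joint speeds; "joint_torque": joint torques, N m; "tool_pos": TCP position; "eef_rot": TCP orientation; "force": force on the tool from outside, world axes, zero at the start; "torque": the same for the moment, N m; "finger_gap": finger opening in m.
Only numpy, scipy, OpenCV 4.12 (cv2) and the standard library are available. Lean on these libraries where they do the work, as an engineer would, in place of code of your own. Each camera call takes 0.05 s, during which the arm holds its last target.

## Working session

There is one attempt and no reset: what is moved stays moved. The work goes in short steps, Python scripts to look and compute and a tool call to move; the robot and the scene stay as the last step left them, time stands still between calls to the robot, and variables do not carry over. Pictures are saved under pics/ and viewed, and the job is handed in when it is done.

Besides the shell and the picture viewer there is one more tool, called as name([rows], argument=value, ...), one row to a line, values as JSON. jog_arm: Moves the arm, as the interface text tells. Its arguments: {"type":"object","properties":{"rows":{"type":"array"},"squeeze":{"type":"number"}},"required":["rows"]}

```bash
mkdir -p pics; ls; python3 - <<'E'
from cell import observe,camera,camera_info,bot
import cv2
s=observe();print(s['clock'],s['tool_pos'],s['eef_rot'],s['force'],s['finger_gap'])
for n in('scene','side','wrist'):
    im=camera(n);cv2.imwrite(f'pics/{n}0.png',im[:,:,::-1]);print(n,camera_info(n))
E
```

```text
pics
0.0 [ 6.49394675e-01 -2.63197119e-05  2.55408333e-01] [ 9.99999608e-01  6.29993010e-05 -8.79659700e-04  8.23115116e-05] [ 0.1494698   0.6069474  -0.40013022] 0.0854324067907317
scene {'K': array([[472.40954025,   0.        , 308.88155776],
       [  0.        , 472.40954025, 197.0635382 ],
       [  0.        ,   0.        ,   1.        ]]), 'xyz': array([1.22180725, 0.15151941, 1.11192694]), 'attitude': array([ 0.60409786,  0.74122084, -0.23255304, -0.17769785])}
side {'K': array([[417.23719321,   0.        , 320.11053748],
       [  0.        , 417.23719321, 196.7464121 ],
       [  0.        ,   0.        ,   1.        ]]), 'xyz': array([0.2934321 , 0.86548959, 0.64787947]), 'attitude': array([-0.13941857,  0.86550853, -0.47625557,  0.06810347])}
wrist {'K': array([[331.59945238,   0.        , 320.70005455],
       [  0.        , 331.59945238, 198.50966662],
       [  0.        ,   0.        ,   1.        ]]), 'tool_from_camera': array([[ 9.99999240e-01,  9.50132472e-04, -7.85336485e-04,
        -5.96094163e-04],
       [-7.11883908e-04,  9.65249434e-01,  2.61329339e-01,
        -6.64457272e-02],
       [ 1.00634309e-03, -2.61328581e-01,  9.65249377e-01,
        -1.17616599e-01],
       [ 0.00000000e+00,  0.00000000e+00,  0.00000000e+00,
         1.00000000e+00]])}
```

View pics/scene0.png

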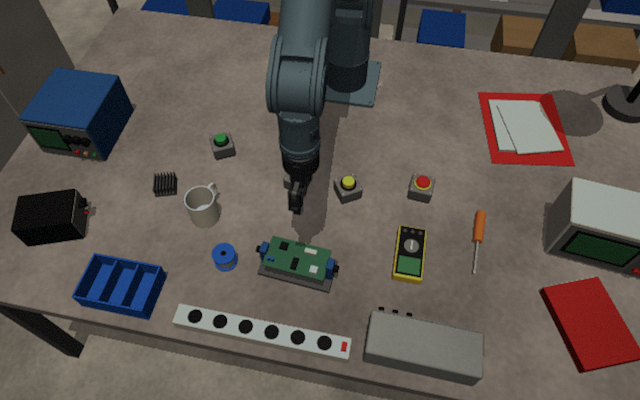

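View pics/side0.png

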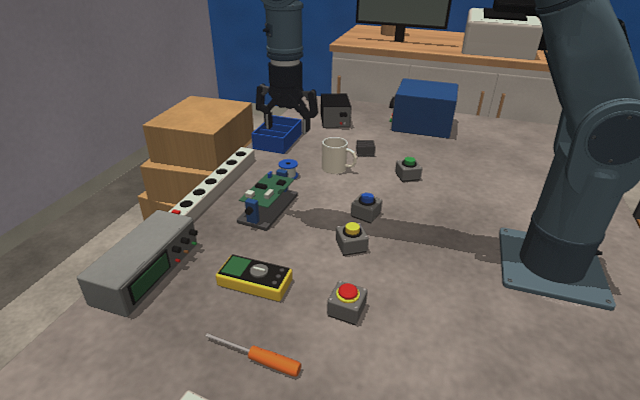

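View pics/wrist0.png

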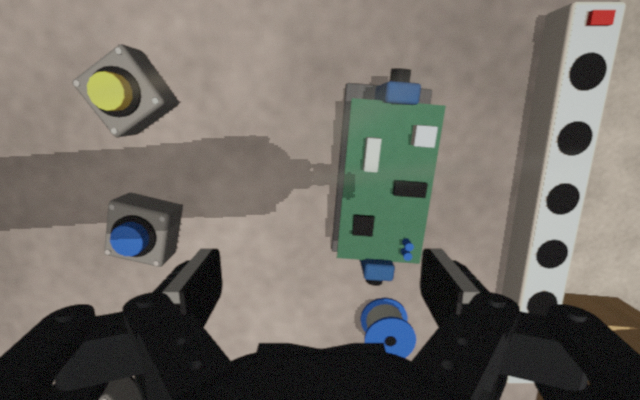

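The scene view shows the green cap near (221,140), yellow (348,182) and red (423,183); blue is behind the gripper. The side view shows green (409,161), blue (367,198), yellow (353,230) and red (347,292). The wrist view shows yellow (110,91) and blue (131,238).

```bash
cat > h.py <<'E'
import cv2,numpy as np
from scipy.spatial.transform import Rotation as R
from cell import observe,camera,camera_info
def cam(name,s=None):
    i=camera_info(name);K=i['K']
    if 'xyz' in i: return K,R.from_quat(i['attitude']).as_matrix(),np.array(i['xyz'])
    T=i['tool_from_camera'];Rt=R.from_quat(s['eef_rot']).as_matrix()
    return K,Rt@T[:3,:3],Rt@T[:3,3]+s['tool_pos']
def ray(c,px,z):
    K,Rm,p=c;d=Rm@np.linalg.solve(K,[px[0],px[1],1]);return p+d*(z-p[2])/d[2]
def proj(c,P):
    K,Rm,p=c;u=K@(Rm.T@(np.array(P)-p));return u[:2]/u[2]
HS={'green':(50,85),'yellow':(24,34),'blue':(105,125),'red':(0,7)}
def blobs(im,col,lo=80,smin=130):
    h=cv2.cvtColor(im,cv2.COLOR_RGB2HSV);a,b=HS[col]
    m=cv2.inRange(h,(a,smin,lo),(b,255,255));
    n,l,st,ce=cv2.connectedComponentsWithStats(m)
    return [(st[i,4],ce[i].round(1),st[i,:4],cv2.minEnclosingCircle(np.argwhere(l==i)[:,::-1].astype(np.float32))) for i in range(1,n) if st[i,4]>25]
E
python3 - <<'E'
from h import *
s=observe()
seeds={'scene':{'green':(221,140),'yellow':(348,182),'red':(423,183)},'side':{'green':(409,161),'blue':(367,198),'yellow':(353,230),'red':(347,292)},'wrist':{'yellow':(110,91),'blue':(131,238)}}
for n in seeds:
    im=cv2.imread(f'pics/{n}0.png')[:,:,::-1].copy();c=cam(n,s)
    for k,sd in seeds[n].items():
        for b in blobs(im,k,60):
            if np.hypot(*(b[1]-sd))<12: print(n,k,b[0],b[1],b[2],'box',((b[2][0]+(b[2][2]-1)/2),), ray(c,b[1],.058).round(4),im[int(b[1][1]),int(b[1][0])])
E
```

```text
scene green 76 [220.1 137.8] [215 134  11  10] box (np.float64(220.0),) [ 0.374  -0.3149  0.058 ] [ 50 123  65]
scene yellow 102 [348.  180.8] [342 176  13  10] box (np.float64(348.0),) [0.4556 0.0805 0.058 ] [158 166  59]
scene red 119 [422.8 181.2] [416 176  14  12] box (np.float64(422.5),) [0.4171 0.2815 0.058 ] [150  34  27]
side green 50 [409.8 160.2] [405 157  10   8] box (np.float64(409.5),) [ 0.3723 -0.3087  0.058 ] [ 61 149  77]
side blue 104 [367.  197.6] [361 193  13  10] box (np.float64(367.0),) [ 0.4509 -0.0557  0.058 ] [ 38  58 105]
side yellow 104 [352.1 226.1] [345 222  15   9] box (np.float64(352.0),) [0.4572 0.0795 0.058 ] [200 203  70]
side red 208 [347.6 290.3] [339 283  18  16] box (np.float64(347.5),) [0.4141 0.2865 0.058 ] [195  47  43]
wrist blue 999 [129.  238.6] [111 222  38  34] box (np.float64(129.5),) [ 0.453  -0.0615  0.058 ] [ 48  88 147]
```

jog_arm([
  [-23,26,0,0,0,0,0],
  [-46,52,0,0,0,0,0],
  [-69,78,0,0,0,0,0],
  [-92,104,0,0,0,0,0],
  [-115,130,0,0,0,0,0],
  [-138,156,0,0,0,0,0],
  [-161,182,0,0,0,0,0],
  [-184,208,0,0,0,0,0],
  [-207,234,0,0,0,0,0],
  [-230,260,0,0,0,0,0],
  [-253,286,0,0,0,0,0],
  [-275,313,0,0,0,0,0],
], squeeze=20)

```text
clock: 1.15
tool_pos: [0.3735, -0.3138, 0.2563]
eef_rot: [1.0, 0.0, -0.0, -0.0]
force: [-0.3, -1.4, 0.6]
finger_gap: -0.0002
```

jog_arm([
  [0,0,0,0,0,0,0],
  [0,0,0,0,0,0,0],
  [0,0,0,0,0,0,0],
  [0,0,0,0,0,0,0],
  [0,0,0,0,0,0,0],
  [0,0,0,0,0,0,0],
])

```text
clock: 1.65
tool_pos: [0.3758, -0.3121, 0.2562]
eef_rot: [1.0, 0.001, 0.0, -0.0]
force: [-0.1, -0.5, 0.6]
finger_gap: 0.0003
```

```bash
python3 - <<'E'
from h import *
from cell import bot
print(bot.tips_ahead)
s=observe();im=camera('wrist');cv2.imwrite('pics/w1.png',im[:,:,::-1]);c=cam('wrist',s)
print(s['clock'],s['tool_pos'],s['eef_rot'],s['q'],s['force'],s['finger_gap'])
for b in blobs(im,'green',60): print(b,ray(c,b[1],.06))
im=camera('scene');cv2.imwrite('pics/s1.png',im[:,:,::-1]);c=cam('scene')
for k in HS:
  for b in blobs(im,k,60):print(k,b[0],b[1],ray(c,b[1],.058).round(4)) if b[0]<140 and k in('blue','yellow') else 0
E
```

```text
0.025
1.65 [ 0.37576629 -0.3120832   0.25620809] [ 9.99999411e-01  1.07421705e-03  2.55989889e-06 -1.52406143e-04] [ 0.49357535  0.26058222  0.12670046  1.9622342  -0.04120551  0.92135413
  0.64312351] [-0.11307733 -0.46288915  0.63949741] 0.0002524868718724504
(np.int32(71), array([321. , 194.7]), array([310, 191,  22,   8], dtype=int32), ((320.5, 194.0), 10.547611236572266)) [ 0.37523876 -0.32668161  0.06      ]
yellow 103 [348.  180.9] [0.4559 0.0806 0.058 ]
yellow 48 [421. 186.] [0.4343 0.2779 0.058 ]
yellow 64 [398.1 239.2] [0.6112 0.2341 0.058 ]
yellow 28 [395. 262.] [0.6763 0.2333 0.058 ]
blue 103 [297.2 172. ] [ 0.4532 -0.0634  0.058 ]
blue 66 [263.4 247. ] [ 0.7002 -0.0948  0.058 ]
blue 74 [330.1 263.8] [0.7127 0.0782 0.058 ]
```

View pics/w1.png

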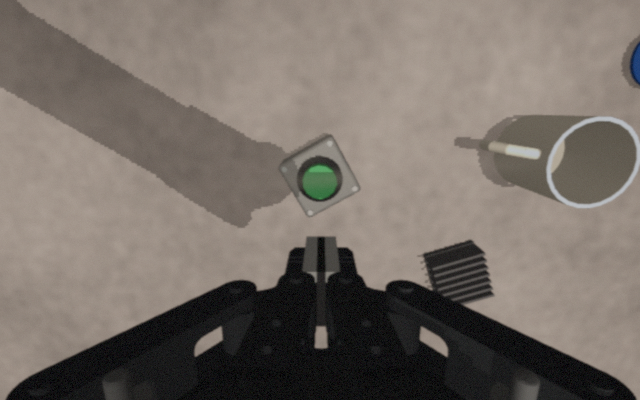

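View pics/s1.png

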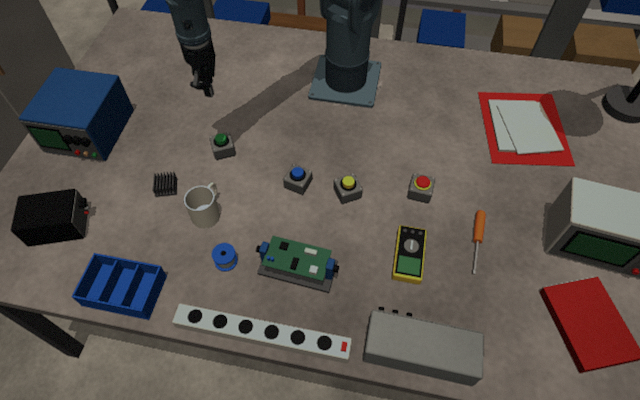

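The wrist view shows the green cap at about (320,178), with the shut fingertips at (321,245). The mug and heat sink are to the right, and both are shorter than the gripper body will be at press depth. I'll refine the key position.

```bash
python3 - <<'E'
from h import *
s=observe();im=cv2.imread('pics/w1.png')[:,:,::-1].copy();c=cam('wrist',s)
h=cv2.cvtColor(im,cv2.COLOR_RGB2HSV);print(h[178,320],h[166,320],h[195,320])
HS['green']=(50,90)
for b in blobs(im,'green',70,80): print(b,ray(c,b[1],.0625)-s['tool_pos'])
HS['green']=(45,95)
for b in blobs(im,'green',25,60): print(b,ray(c,b[3][0],.0625)-s['tool_pos'])
print(proj(c,s['tool_pos']+[0,0,-.025]))
im=cv2.imread('pics/w1.png');cv2.imwrite('pics/c1.png',cv2.resize(im[110:260,250:390],None,fx=4,fy=4,interpolation=0))
E
```

```text
[ 57  80 121] [ 65 118 151] [ 67 132 116]
(np.int32(783), array([318.8, 181.7]), array([303, 164,  34,  36], dtype=int32), ((319.1639709472656, 181.29483032226562), 17.800212860107422)) [-0.00268953 -0.00111998 -0.19373865]
(np.int32(1016), array([319.2, 181.1]), array([302, 163,  36,  37], dtype=int32), ((319.1455078125, 181.0373077392578), 18.461835861206055)) [-0.00235858 -0.00046967 -0.19373865]
[322.18044943 255.98797292]
```

View pics/c1.png

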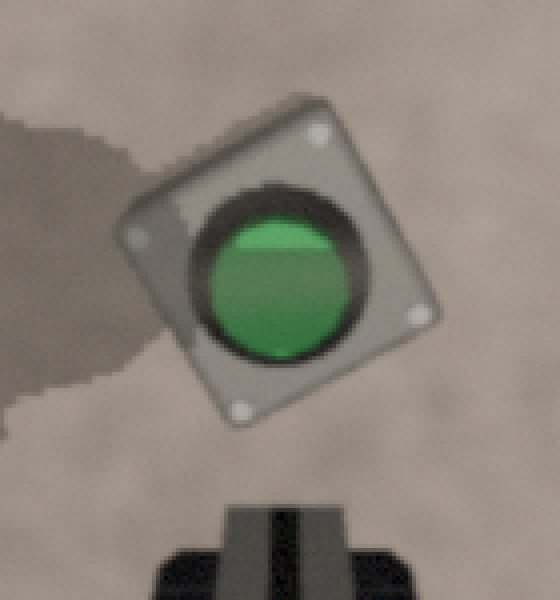

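jog_arm([
  [0,0,20,0,0,0,0],
  [-1,0,45,0,0,0,0],
  [-2,0,70,0,0,0,0],
  [-2,0,95,0,0,0,0],
  [-2,0,115,0,0,0,0],
  [-2,0,130,0,0,0,0],
  [-2,0,140,0,0,0,0],
  [-2,0,148,0,0,0,0],
  [-2,0,150,0,0,0,0],
  [-2,0,150,0,0,0,0],
  [-2,0,150,0,0,0,0],
  [-2,0,150,0,0,0,0],
])

```text
clock: 2.75
tool_pos: [0.3735, -0.3134, 0.1071]
eef_rot: [1.0, -0.0, 0.001, 0.0]
force: [-0.6, -0.4, 0.1]
finger_gap: -0.0001
```

```bash
python3 - <<'E'
from h import *
s=observe();im=camera('wrist');c=cam('wrist',s)
print(s['clock'],s['tool_pos'],s['force'])
HS['green']=(45,95)
for b in blobs(im,'green',25,60): print(b,ray(c,b[3][0],.0625)-s['tool_pos'])
a=cv2.resize(im[100:400,170:470],(600,600))[:,:,::-1]
cv2.imwrite('pics/c2.png',a)
im=camera('side');cv2.imwrite('pics/side2.png',cv2.resize(im[80:230,330:480],(600,600))[:,:,::-1])
E
```

```text
2.75 [ 0.37354686 -0.31340836  0.10708971] [-0.60382919 -0.39480438  0.10471823]
(np.int32(2213), array([322.4, 225.5]), array([290, 200,  66,  51], dtype=int32), ((321.966796875, 233.979248046875), 33.993099212646484)) [ 6.77363444e-06  3.31333569e-03 -4.45897059e-02]
```

View pics/c2.png

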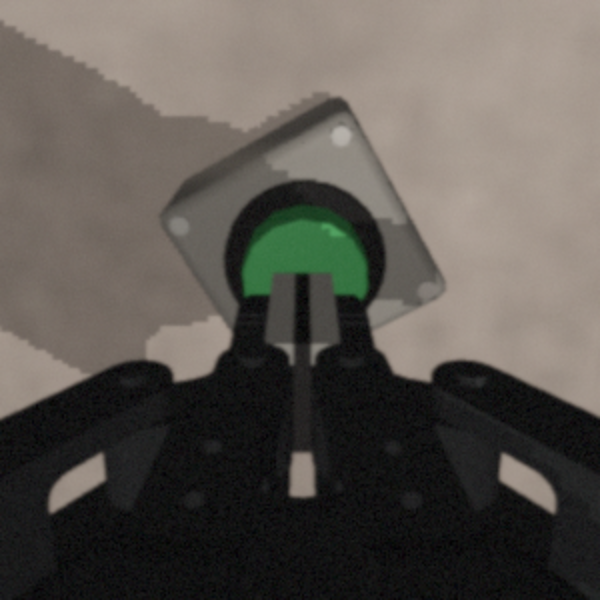

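View pics/side2.png

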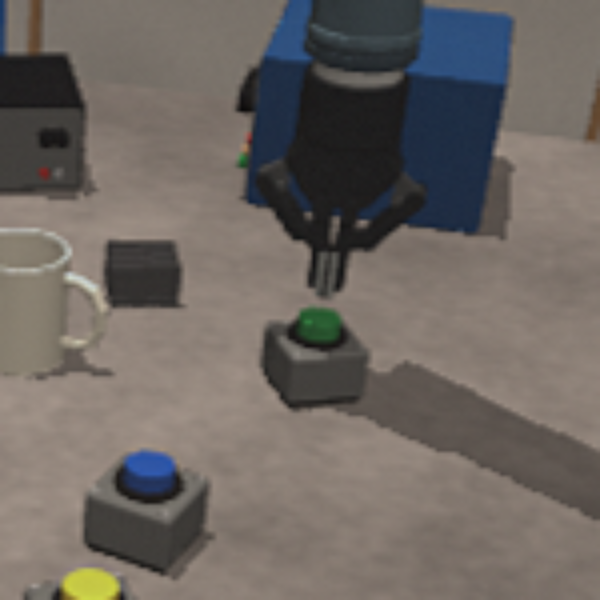

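The fingertips are centred over the green key, about 20 mm above it. I'll press slowly.

jog_arm([
  [0,0,6,0,0,0,0],
  [0,0,12,0,0,0,0],
  [0,0,16,0,0,0,0],
  [0,0,18,0,0,0,0],
  [0,0,20,0,0,0,0],
  [0,0,21,0,0,0,0],
  [0,0,22,0,0,0,0],
  [0,0,23,0,0,0,0],
  [0,0,24,0,0,0,0],
  [0,0,25,0,0,0,0],
  [0,0,26,0,0,0,0],
  [0,0,26,0,0,0,0],
])

```text
clock: 3.85
tool_pos: [0.373, -0.313, 0.0802]
eef_rot: [1.0, 0.0, -0.0, -0.0]
force: [-2.2, 2.1, 3.1]
finger_gap: -0.0002
```

jog_arm([
  [0,0,1,0,0,0,0],
  [0,0,2,0,0,0,0],
  [0,0,3,0,0,0,0],
  [0,0,4,0,0,0,0],
  [0,0,4,0,0,0,0],
  [0,0,4,0,0,0,0],
])

```text
clock: 4.35
tool_pos: [0.373, -0.3131, 0.0763]
eef_rot: [1.0, -0.0, 0.0, 0.0]
force: [-1.9, 0.1, 3.8]
finger_gap: -0.0001
```

jog_arm([
  [0,0,0.7,0,0,0,0],
  [0,0,1.4,0,0,0,0],
  [0,0,2,0,0,0,0],
  [0,0,2,0,0,0,0],
  [0,0,2,0,0,0,0],
])

```text
clock: 4.77
tool_pos: [0.3731, -0.3131, 0.0745]
eef_rot: [1.0, -0.0, 0.0, 0.0]
force: [-2.0, 2.0, 6.4]
finger_gap: 0.0
```

Force rose to 6.4 N with the tip at 49.5 mm, which means the key is against its stop. Retreating and checking.

jog_arm([
  [0,0,-5,0,0,0,0],
  [0,0,-15,0,0,0,0],
  [0,0,-35,0,0,0,0],
  [0,0,-60,0,0,0,0],
  [0,0,-90,0,0,0,0],
  [0,0,-120,0,0,0,0],
  [0,0,-145,0,0,0,0],
  [0,0,-150,0,0,0,0],
  [0,0,-150,0,0,0,0],
  [0,0,-150,0,0,0,0],
])

```text
clock: 5.6
tool_pos: [0.3729, -0.3128, 0.2243]
eef_rot: [1.0, 0.0, 0.0, 0.0]
force: [-0.3, 0.2, -1.5]
finger_gap: -0.0004
```

```bash
python3 - <<'E'
from h import *
s=observe();im=camera('wrist');c=cam('wrist',s)
print(s['clock'],s['tool_pos'],s['force'])
HS['green']=(45,95)
for b in blobs(im,'green',25,60): print(b,ray(c,b[3][0],.053))
cv2.imwrite('pics/c3.png',cv2.resize(im[100:300,220:420],(600,600))[:,:,::-1])
im=camera('side');cv2.imwrite('pics/side3.png',cv2.resize(im[80:230,330:480],(600,600))[:,:,::-1])
E
```

```text
5.6 [ 0.37293618 -0.31282634  0.22425495] [-0.28688581  0.18882395 -1.51336249]
(np.int32(1147), array([322.3, 186.2]), array([304, 167,  38,  39], dtype=int32), ((322.31549072265625, 186.04803466796875), 19.42723846435547)) [ 0.37360636 -0.3130801   0.053     ]
```

View pics/side3.png

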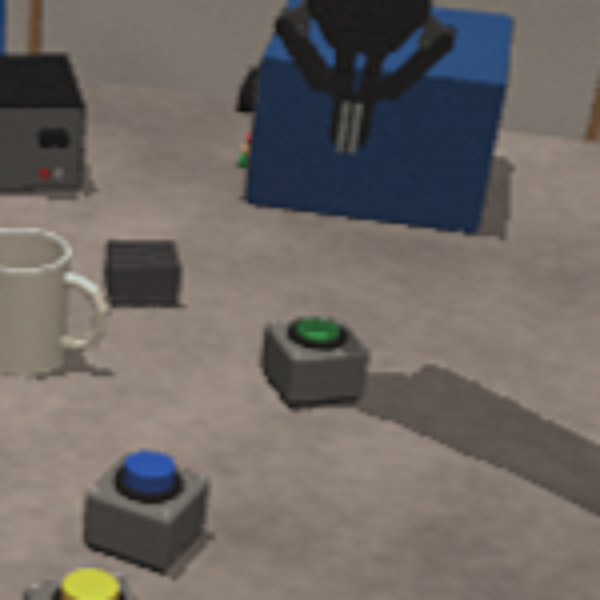

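View pics/c3.png

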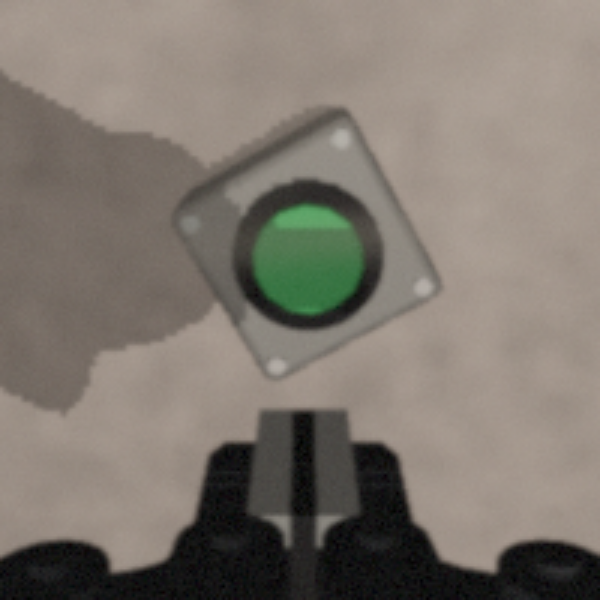

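The side crop shows the green cap at about (318,330) sitting low in its collar, and the box has not moved. The key is in. Next is yellow, at about (0.456, 0.080).

jog_arm([
  [5,-25,0,0,0,0,0],
  [12,-59,0,0,0,0,0],
  [20,-95,0,0,0,0,0],
  [28,-132,0,0,0,0,0],
  [36,-169,0,0,0,0,0],
  [44,-207,0,0,0,0,0],
  [52,-245,0,0,0,0,0],
  [60,-283,0,0,0,0,0],
  [68,-321,0,0,0,0,0],
  [75,-355,0,0,0,0,0],
  [80,-380,0,0,0,0,0],
  [83,-393,0,0,0,0,0],
])

```text
clock: 6.7
tool_pos: [0.4555, 0.084, 0.2231]
eef_rot: [1.0, 0.002, -0.001, -0.001]
force: [-0.5, -0.2, 0.2]
finger_gap: -0.0001
```

jog_arm([
  [0,0,0,0,0,0,0],
  [0,0,0,0,0,0,0],
  [0,0,0,0,0,0,0],
  [0,0,0,0,0,0,0],
])

```text
clock: 7.03
tool_pos: [0.4555, 0.0783, 0.2238]
eef_rot: [1.0, -0.001, -0.001, 0.0]
force: [0.7, -0.2, 0.2]
finger_gap: 0.0001
```

```bash
python3 - <<'E'
from h import *
s=observe();im=camera('wrist');c=cam('wrist',s)
print(s['clock'],s['tool_pos'],s['force'])
HS['yellow']=(22,38)
for k in('yellow','blue'):
  for b in blobs(im,k,50,80): print(k,b,ray(c,b[3][0],.0625)-s['tool_pos'],ray(c,b[3][0],.0625))
cv2.imwrite('pics/w4.png',im[:,:,::-1])
E
```

```text
7.0333 [0.45552812 0.07831859 0.22381023] [ 0.69176377 -0.21306084  0.24083174]
yellow (np.int32(656), array([507.7,   2.4]), array([425,   0, 167,   7], dtype=int32), ((508.0, 1.5), 83.00160217285156)) [ 0.13959083  0.1436633  -0.16131023] [0.59511895 0.22198189 0.0625    ]
yellow (np.int32(1226), array([321.9, 182.7]), array([303, 162,  39,  42], dtype=int32), ((322.0, 182.5), 20.718448638916016)) [ 1.01074924e-04  5.05723956e-03 -1.61310229e-01] [0.4556292  0.08337583 0.0625    ]
blue (np.int32(1035), array([609.1, 181.7]), array([569, 166,  71,  33], dtype=int32), ((605.3026123046875, 183.4407958984375), 36.708194732666016)) [ 0.24350439  0.00396017 -0.16131023] [0.69903251 0.08227876 0.0625    ]
blue (np.int32(56), array([533.6, 321.4]), array([530, 315,   9,  15], dtype=int32), ((534.5, 322.0), 7.43313455581665)) [ 0.2057139  -0.13328524 -0.16131023] [ 0.66124202 -0.05496665  0.0625    ]
blue (np.int32(227), array([320.5, 333.7]), array([314, 325,  14,  18], dtype=int32), ((320.0, 334.0), 10.000100135803223)) [-0.00194622 -0.14684455 -0.16131023] [ 0.4535819  -0.06852596  0.0625    ]
blue (np.int32(298), array([613.9, 338.2]), array([602, 326,  24,  25], dtype=int32), ((613.2069091796875, 337.9137878417969), 13.002032279968262)) [ 0.28585532 -0.15129512 -0.16131023] [ 0.74138344 -0.07297653  0.0625    ]
blue (np.int32(431), array([584. , 355.6]), array([562, 346,  39,  23], dtype=int32), ((580.4637451171875, 355.9855041503906), 19.63994026184082)) [ 0.25807268 -0.1724081  -0.16131023] [ 0.7136008 -0.0940895  0.0625   ]
```

View pics/w4.png

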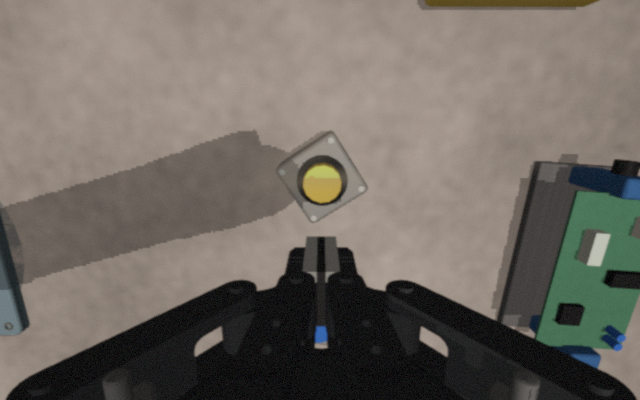

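The wrist view shows the yellow cap at (322,183), about 2–5 mm further in +y than the tool. I'll correct by 2 mm and descend.

jog_arm([
  [0,-1,15,0,0,0,0],
  [0,-2,40,0,0,0,0],
  [0,-2,65,0,0,0,0],
  [0,-2,90,0,0,0,0],
  [0,-2,105,0,0,0,0],
  [0,-2,113,0,0,0,0],
  [0,-2,117,0,0,0,0],
  [0,-2,117,0,0,0,0],
  [0,-2,117,0,0,0,0],
  [0,-2,117,0,0,0,0],
])

```text
clock: 7.92
tool_pos: [0.4568, 0.082, 0.1082]
eef_rot: [1.0, -0.0, 0.001, -0.0]
force: [-0.3, 0.4, 0.8]
finger_gap: 0.0002
```

```bash
python3 - <<'E'
from h import *
s=observe();im=camera('wrist');c=cam('wrist',s)
print(s['clock'],s['tool_pos'],s['force'])
HS['yellow']=(22,38)
for b in blobs(im,'yellow',50,80): print(b,'topedge',ray(c,(b[2][0]+b[2][2]/2,b[2][1]),.0625)-s['tool_pos'])
cv2.imwrite('pics/c5.png',cv2.resize(im[100:400,170:470],(600,600))[:,:,::-1])
E
```

```text
7.9167 [0.45675633 0.08199361 0.10823367] [-0.30601084  0.43006173  0.84502993]
(np.int32(2062), array([319.2, 225.3]), array([288, 202,  65,  48], dtype=int32), ((319.3055725097656, 234.24549865722656), 32.810340881347656)) topedge [-0.00074188  0.02038304 -0.04573367]
```

View pics/c5.png

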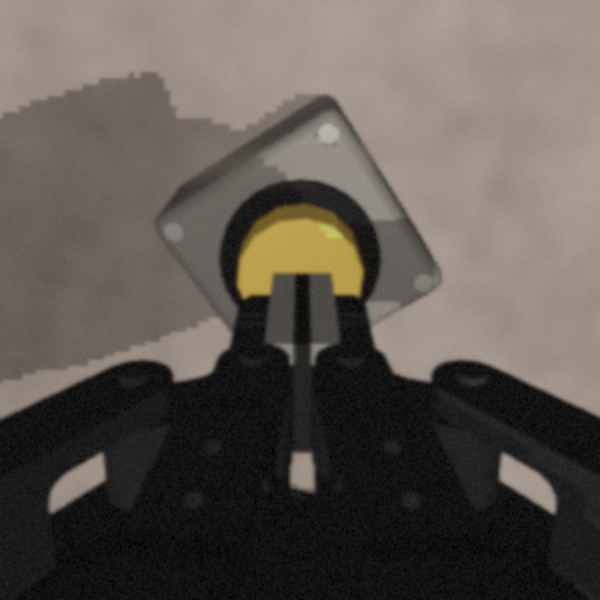

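Good alignment again: the cap is centred on column 320, as it was for green. Pressing.

jog_arm([
  [0,-1,6,0,0,0,0],
  [0,-1,12,0,0,0,0],
  [0,-1,16,0,0,0,0],
  [0,-1,18,0,0,0,0],
  [0,-1,20,0,0,0,0],
  [0,-1,22,0,0,0,0],
  [0,-1,24,0,0,0,0],
  [0,-1,26,0,0,0,0],
  [0,-1,28,0,0,0,0],
  [0,-1,30,0,0,0,0],
  [0,-1,30,0,0,0,0],
  [0,-1,30,0,0,0,0],
])

```text
clock: 8.97
tool_pos: [0.456, 0.083, 0.0772]
eef_rot: [1.0, 0.0, -0.0, 0.0]
force: [-2.0, 0.5, 1.9]
finger_gap: 0.0004
```

jog_arm([
  [0,0,0.8,0,0,0,0],
  [0,0,1.6,0,0,0,0],
  [0,0,2.4,0,0,0,0],
  [0,0,3,0,0,0,0],
  [0,0,3,0,0,0,0],
  [0,0,3,0,0,0,0],
])

```text
clock: 9.47
tool_pos: [0.4562, 0.083, 0.0745]
eef_rot: [1.0, -0.0, 0.0, -0.0]
force: [-2.2, -0.3, 6.8]
finger_gap: -0.0
```

Yellow bottomed out at 6.8 N with the tip at 49.5 mm. Retreating and checking, then on to blue.

jog_arm([
  [0,0,-5,0,0,0,0],
  [0,0,-15,0,0,0,0],
  [0,0,-35,0,0,0,0],
  [0,0,-60,0,0,0,0],
  [0,0,-90,0,0,0,0],
  [0,0,-120,0,0,0,0],
  [0,0,-145,0,0,0,0],
  [0,0,-150,0,0,0,0],
  [0,0,-150,0,0,0,0],
])

```text
clock: 10.22
tool_pos: [0.4574, 0.0833, 0.2266]
eef_rot: [1.0, -0.0, 0.003, -0.001]
force: [-0.2, 0.1, -0.2]
finger_gap: -0.0
```

```bash
python3 - <<'E'
from h import *
s=observe();print(s['clock'],s['tool_pos'],s['force'])
im=camera('side');cv2.imwrite('pics/side6.png',cv2.resize(im[130:330,270:470],(600,600))[:,:,::-1])
E
```

```text
10.2167 [0.4574383  0.08325942 0.22664877] [-0.17384114  0.07256285 -0.16104229]
```

View pics/side6.png

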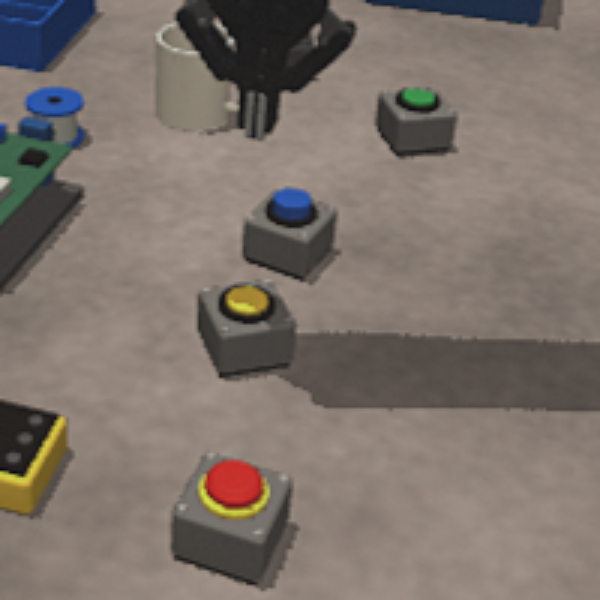

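The side crop shows green (418,98) and yellow (246,302) both in, blue (293,203) still out, and red untouched. Moving over blue.

jog_arm([
  [0,20,0,0,0,0,0],
  [-1,50,0,0,0,0,0],
  [-2,82,0,0,0,0,0],
  [-3,112,0,0,0,0,0],
  [-3,135,0,0,0,0,0],
  [-3,145,0,0,0,0,0],
  [-3,145,0,0,0,0,0],
  [-3,145,0,0,0,0,0],
  [-3,145,0,0,0,0,0],
  [-3,145,0,0,0,0,0],
  [-3,145,0,0,0,0,0],
])

```text
clock: 11.18
tool_pos: [0.4531, -0.0606, 0.2242]
eef_rot: [1.0, 0.001, -0.0, -0.0]
force: [0.1, 0.6, -0.3]
finger_gap: 0.0002
```

```bash
python3 - <<'E'
from h import *
s=observe();im=camera('wrist');c=cam('wrist',s)
print(s['clock'],s['tool_pos'],s['force'])
for b in blobs(im,'blue',40,80):
  if abs(b[1][0]-320)<60: print(b,ray(c,b[3][0],.0625)-s['tool_pos'],ray(c,b[3][0],.0625))
cv2.imwrite('pics/w7.png',im[:,:,::-1])
E
```

```text
11.1833 [ 0.45305605 -0.06059848  0.22418154] [ 0.06770329  0.55099952 -0.25045098]
(np.int32(1209), array([319.8, 189.8]), array([300, 170,  40,  40], dtype=int32), ((319.748779296875, 189.4559326171875), 20.152231216430664)) [-0.00168241 -0.00098628 -0.16168154] [ 0.45137364 -0.06158476  0.0625    ]
```

View pics/w7.png

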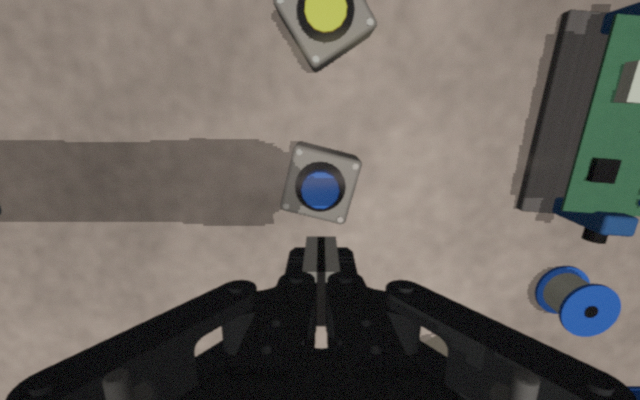

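The wrist view shows the blue cap at (320,189), within 2 mm of the tool axis. Descending and pressing.

jog_arm([
  [0,0,15,0,0,0,0],
  [-1,0,40,0,0,0,0],
  [-1,0,65,0,0,0,0],
  [-1,0,90,0,0,0,0],
  [-1,0,105,0,0,0,0],
  [-1,0,113,0,0,0,0],
  [-1,0,117,0,0,0,0],
  [-1,0,117,0,0,0,0],
  [-1,0,117,0,0,0,0],
  [-1,0,117,0,0,0,0],
])

```text
clock: 12.07
tool_pos: [0.4528, -0.062, 0.1082]
eef_rot: [1.0, 0.0, 0.001, 0.0]
force: [-0.1, -0.4, -0.6]
finger_gap: -0.0002
```

```bash
python3 - <<'E'
from h import *
s=observe();im=camera('wrist')
print(s['clock'],s['tool_pos'],s['force'])
for b in blobs(im,'blue',40,80):
  if abs(b[1][0]-320)<60: print(b)
E
```

```text
12.0667 [ 0.45283562 -0.0620296   0.10822813] [-0.10035404 -0.36775437 -0.5797697 ]
(np.int32(2103), array([319.2, 225.4]), array([287, 203,  65,  47], dtype=int32), ((319.3644714355469, 234.4556121826172), 32.769161224365234))
```

The blob matches the one seen for yellow at this height, so the tool is centred.

jog_arm([
  [0,0,6,0,0,0,0],
  [0,0,12,0,0,0,0],
  [0,0,16,0,0,0,0],
  [0,0,18,0,0,0,0],
  [0,0,20,0,0,0,0],
  [0,0,22,0,0,0,0],
  [0,0,24,0,0,0,0],
  [0,0,26,0,0,0,0],
  [0,0,28,0,0,0,0],
  [0,0,30,0,0,0,0],
  [0,0,30,0,0,0,0],
  [0,0,30,0,0,0,0],
])

```text
clock: 13.12
tool_pos: [0.4518, -0.062, 0.0772]
eef_rot: [1.0, 0.0, -0.0, 0.0]
force: [-2.1, -0.2, 1.2]
finger_gap: -0.0003
```

jog_arm([
  [0,0,0.8,0,0,0,0],
  [0,0,1.6,0,0,0,0],
  [0,0,2.4,0,0,0,0],
  [0,0,3,0,0,0,0],
  [0,0,3,0,0,0,0],
  [0,0,3,0,0,0,0],
])

```text
clock: 13.62
tool_pos: [0.452, -0.062, 0.0745]
eef_rot: [1.0, -0.0, 0.0, 0.0]
force: [-3.0, 0.4, 7.0]
finger_gap: -0.0001
```

jog_arm([
  [0,0,-5,0,0,0,0],
  [0,0,-15,0,0,0,0],
  [0,0,-35,0,0,0,0],
  [0,0,-60,0,0,0,0],
  [0,0,-90,0,0,0,0],
  [0,0,-120,0,0,0,0],
  [0,0,-145,0,0,0,0],
  [0,0,-150,0,0,0,0],
  [0,0,-150,0,0,0,0],
  [0,0,-150,0,0,0,0],
  [0,0,-150,0,0,0,0],
])

```text
clock: 14.53
tool_pos: [0.4512, -0.062, 0.2233]
eef_rot: [1.0, 0.0, -0.001, -0.0]
force: [-0.4, -0.2, -0.9]
finger_gap: 0.0
```

```bash
python3 - <<'E'
from h import *
s=observe();print(s['clock'],s['tool_pos'],s['force'])
im=camera('side');cv2.imwrite('pics/side8.png',cv2.resize(im[130:330,270:470],(600,600))[:,:,::-1])
im=camera('wrist');cv2.imwrite('pics/w8.png',im[:,:,::-1])
E
```

```text
14.5333 [ 0.45119372 -0.06195136  0.22330564] [-0.38796114 -0.20468576 -0.88260451]
```

View pics/side8.png

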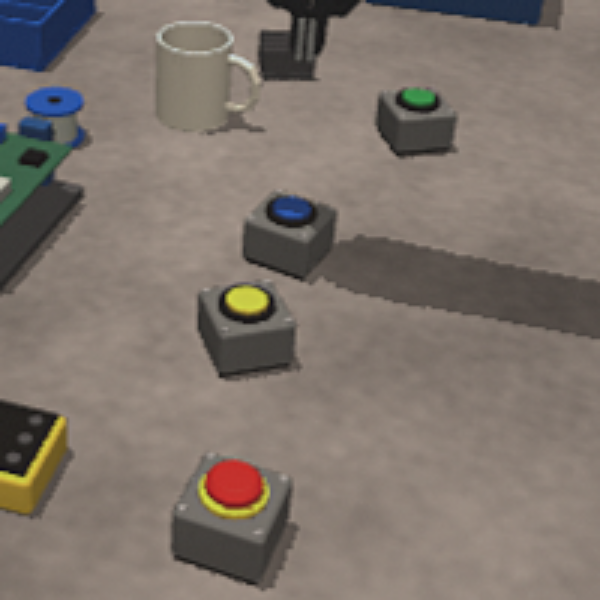

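The side crop shows green (418,98), yellow (247,300) and blue (292,209) all low in their collars. The red head (235,485) is still out, and the boxes and mug are where they were. The gripper is clear.

```bash
python3 -c "
from cell import ticket
print(ticket.finish_job())"
```

```text
the job is handed in; nothing more can be done
None
```

I pressed the green, yellow and blue keys in that order with the shut fingertips, then handed the job in at about 14.6 s of the 61 s allowed. No verdict was reported.

- **Pressing:** Each key was pressed slowly until the vertical force at rest rose to 6.4–7.0 N. The tip was then 49.5 mm above the table, about where a fully pressed key with its cushion sunk should be. These are the readings at the end of each move; I did not record the force in between.
- **Last check:** The final side picture shows all three caps low in their collars and the red emergency stop still out. The boxes and the mug look unmoved. The gripper stood clear with no contact, its tips about 0.2 m above the table.
- **Disagreements:** Before pressing, the cameras differed by up to about 6 mm on where the keys were, so I used the wrist view at close range to centre each press. No check failed.
- **Not checked:** I did not look at the meter, screwdriver, heat sink and spool individually after the last press. The gripper never went near them below its travel height.

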